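# Return an inspected flange on the gravity rail

### The job

The inspected flange has to go back to the shop: take its roller hanger off the level bench stand and hook it over the upper half of the sloped gravity rail, setting its wheels down gently by feel until the bar lies in the wheel grooves, neither dropped nor pressed hard. Then let go so that it rolls down by itself, and see that it comes to rest against the end stop, hanging straight. Leave the other things on the bench where they are.

Things in the scene. Friction and masses are not known exactly. Their poses are not given: they have to be found in the camera images.
- hanger: Roller hanger, 0.6-0.95 kg with its steel flange. Origin: centre of the lifting lug on top, a plate 10 (x) x 40 (y) x 48 mm (z); grip it across x, firmly. Own axes: y along the bar (+y = low end), z up, +x = side of the drop strap (x 14-17). Two wheels in tandem at y +-25, treads 66 mm under the origin. Spigot and flange (dia. 70, x -11..9, top 53 mm under the treads) pass under the bar.
- wheel_low: Dark nylon wheel at the low (+y) end of the hanger, origin on its axle 51 mm below the lug centre. Tread dia. 30, rims dia. 40. Groove 10.5 wide at the tread, 13 at the rims, 19 over all: the 8 mm bar drops in if centred within 2.5 mm; from 2.5 to 13.5 mm off, the rims stand on it 5 mm too high and the hanger hangs crooked when let go; farther off, the cheeks beside the wheels land on it, 6 mm too low.
- wheel_high: The same wheel at the high (-y) end of the hanger, 50 mm from the other. The wheels turn freely; they alone should bear on a bar, and more than 25 N on one wheel marks it. Let go well seated, the hanger rolls down at about 40 to 90 mm/s.
- bench_stand: Fixed bench stand; the hanger starts on its level bar (8 wide, 20 tall, 150 long, along the stand's y, 12 mm pins at both ends). Origin: on the bench under the bar's middle; bar top at z 195 mm. Post on the -x side, 45 mm off. To unhook: lift 15-20 mm (flange top is 33 mm under the bar), then go 40 mm or more to the stand's +x before raising.
- rail_stand: Fixed stand of the gravity rail, two posts on its -x side, 50 mm off the bar. Origin: on the bench below the middle of the rail; +y = downhill, +x = free side, from which the hanger is hooked on, strap on the +x side. The bar (8 wide, 20 tall, 420 long) falls 0.15 rad to +y. The stop's rubber face is at y 180 mm; the hanger's cheeks (48 mm ahead of its middle) meet it with the lug centre at y 140.
- rail_upper (a point): Nominal middle of the bar's top face in the upper half of the gravity rail (axes as rail_stand), the place to set the hanger on; 130 mm uphill of the stand's origin. The bar is clamped by hand in slotted heads and is not measured: its real top lies up to 7.5 mm to either side in x and up to 7 mm higher or lower than this. It is parallel to the stand.
- test_block: Bystander: steel hardness test block, a disc of dia. 64, 14 mm high, on the bench. Origin under its centre.
- v_block: Bystander: small steel V-block 50 x 36 x 34 mm on the bench. Origin under its centre.
- gauge_box: Bystander: closed wooden gauge box 114 x 79 x 57 mm on the bench. Origin under its centre.
There are look-alikes about, which are no part of the job. Of the things that look like the hanger, the largest one is meant.

How it is judged:
By the outcome, as a careful person would: the job done as asked, in the order asked, and still so for the second after the job is handed in, with the robot touching nothing.
It also fails if it takes over 72 s, if anything falls off the work surface, if the arm or the gripper's body presses on something with over 40 N, if the wrist force passes 120 N, or if a joint passes its speed limit or range.

### The arm

A 7-joint arm with a two-finger parallel gripper is mounted at the origin on the work surface. World frame = base frame: x ahead of the robot, y to its left, z up, the work surface at z = 0. Lengths are in mm, angles in rad, forces in N, time in s.
With the tool pointing down it reaches from about 400 to 850 mm from the base axis. Payload 10.4 kg.
Tool frame: the origin (TCP) lies at the very end of the fingers, on their centre line; the grasp point (between the pads) lies behind it (r.hold_point_z is the z of the grasp point in the tool frame, in mm); z points along the fingers, y is the line along which they close (so a half turn about z gives the same grasp; the last joint's range is limited). The gripper opens to 87 mm and grips with 3 to 60 N. Pads are 19 mm wide; open, the fingers measure 117 mm over their backs; the gripper's body (75 mm by 190 mm) begins 51 mm behind the grasp point.
Start: joints at [-1.289, 0.332, -0.065, 1.46, 0.022, 1.35, -0.088], TCP at [187.551, 596.219, 222.576] pointing down, gripper open.
Joint ranges: [-2.6, 2.6], [-0.5, 2.12], [-1.47, 1.34], [0.16, 2.42], [-1.27, 4.41], [0.06, 2.06], [-2.6, 2.6]. Speed limits (rad/s): [2.22, 2.22, 2.79, 2.79, 3.14, 3.14, 3.14].

### API

Orientations are given as a unit quaternion [w, x, y, z].
In Python, from rig import r gives the robot as it stands.
- The arm moves only by the shell command python3 -m pendant 'ROWS' [FORCE]. ROWS is JSON, a list of rows, each an object of numbers: "tx", "ty", "tz": the shift along the world's x, y, z in units of 0.25 m (1.0 is 0.25 m); "roll": the turn about the world's z in units of pi rad (1.0 is pi rad); "grip": the closure, from 0 (fully open) to 1 (shut). A call has 1 to 12 rows; each row is the pose to reach, as a shift and turn from the pose commanded when the call began, turning the shorter way round; what a row does not reach only later rows make up. A row lasts 1/8 s, in which the tool goes at most 62.5 mm and 10.7 degrees, less where a joint would pass 70% of its speed; a pose out of reach is approached as far as the arm can. A call with a number of a shift or a turn outside -1 to 1 is refused whole. A call with a gripper value outside its range is refused whole. The fingers move at their own pace and stop on an object; FORCE is the grip in N (left out, the last holds). Time passes only in rows, so rows that repeat a pose let the fingers close. It gives the time, the measured TCP pose, the force, the opening and the grip force at its end, in the units of the state.
- r.sense(): the state, without advancing time (a new reading comes with each control period).
- r.get_image(name): name is "scene" or "top"; returns a dict with "image" (384x512x3 uint8, red, green, blue), "fov_y" (degrees; the focal length in pixels is half the picture's height over the tangent of half this angle, whatever the lens; pixels are square), "cx", "cy" (the principal point, pixels), "world_from_camera" (4x4, takes a point from camera to world coordinates). Camera axes: x right, y up, looking along -z (the intrinsics and any distortion apply to the point x, -y, -z); pixel columns grow to the right and rows downward; lengths in mm; the calibration is good to about 2 mm. A picture is of the moment at which its call begins. There is no depth.
- r.job_done(): hands the job in; it is judged then, once.
The state is a dict: "clock": time; "joint_positions": joint angles; "dq": joint speeds; "joint_torque": joint torques, N m; "eef_pos": TCP position; "tcp_rot": TCP orientation; "wrist_force": force on the tool from outside, world axes, zero at the start; "ft_torque": the same for the moment, N m; "gripper_width": opening from 0.0 (shut) to 1.0 (fully open); "grip_force": force on a finger pad.
Only numpy, scipy, OpenCV 4.12 (cv2) and the standard library are available. Lean on these libraries where they do the work, as an engineer would, in place of code of your own. Each camera call takes 0.05 s, during which the arm holds its last target. There are 200 camera calls.

## Working session

There is one attempt and no reset: what is moved stays moved. The work goes in short steps, Python scripts to look and compute and a shell command to move; the robot and the scene stay as the last step left them, time stands still between calls to the robot, and variables do not carry over. Pictures are saved under pics/ and viewed, at most 10 in all, crops included, and the job is handed in when it is done.

```bash
mkdir -p pics; ls
cat > h.py <<'E'
import numpy as np,cv2,json
from rig import r
def shot(n,f):
    d=r.get_image(n); cv2.imwrite(f'pics/{f}.png',d['image'][:,:,::-1]); 
    np.savez(f'pics/{f}.npz',image=d['image'],fov=d['fov_y'],cx=d['cx'],cy=d['cy'],T=d['world_from_camera'],keys=str(d.keys()))
    return d
def cam(f):
    d=np.load(f'pics/{f}.npz'); T=np.array(d['T']); h=d['image'].shape[0]
    return T,h/2/np.tan(np.radians(float(d['fov']))/2),float(d['cx']),float(d['cy'])
def ray(f,u,v):
    T,F,cx,cy=cam(f); p=T[:3,:3]@np.array([(u-cx)/F,-(v-cy)/F,-1]); return T[:3,3],p/np.linalg.norm(p)
def onz(f,u,v,z):
    o,p=ray(f,u,v); return o+p*(z-o[2])/p[2]
def proj(f,P):
    T,F,cx,cy=cam(f); q=T[:3,:3].T@(np.asarray(P,float)-T[:3,3]); return cx-F*q[0]/q[2],cy+F*q[1]/q[2]
def tri(f1,a,f2,b):
    o1,p1=ray(f1,*a);o2,p2=ray(f2,*b)
    A=np.stack([p1,-p2],1);s=np.linalg.lstsq(A,o2-o1,rcond=None)[0]
    x,y=o1+p1*s[0],o2+p2*s[1]; return (x+y)/2,np.linalg.norm(x-y)
E
python3 - <<'E'
from h import *
for n in('scene','top'):
    d=shot(n,n+'0'); print({k:(v if k!='image' else v.shape) for k,v in d.items()})
a=[cv2.imread(f'pics/{n}0.png') for n in('scene','top')]
s=r.sense();print(s,r.hold_point_z)
E
```

```text
pics
{'image': (384, 512, 3), 'fov_y': 48.13245281387401, 'cx': 262.9167838517598, 'cy': 195.15340657400532, 'world_from_camera': array([[ 3.13513584e-01, -7.36054488e-01,  5.99944183e-01,
         1.32294043e+03],
       [ 9.49444788e-01,  2.32172448e-01, -2.11306768e-01,
        -3.52824438e+02],
       [ 1.62427852e-02,  6.35861420e-01,  7.71632313e-01,
         1.08701891e+03],
       [ 0.00000000e+00,  0.00000000e+00,  0.00000000e+00,
         1.00000000e+00]])}
{'image': (384, 512, 3), 'fov_y': 44.79786273283469, 'cx': 259.43504172949065, 'cy': 188.77369456373881, 'world_from_camera': array([[ 7.25289841e-03,  9.87988262e-01, -1.54358643e-01,
         3.71701344e+02],
       [-9.99842737e-01,  4.66687972e-03, -1.71090868e-02,
        -1.00999506e+02],
       [-1.61832037e-02,  1.54458458e-01,  9.87866736e-01,
         1.48037631e+03],
       [ 0.00000000e+00,  0.00000000e+00,  0.00000000e+00,
         1.00000000e+00]])}
{'clock': 0.1, 'joint_positions': array([-1.28862128,  0.33281924, -0.06470921,  1.46087679,  0.02159691,
        1.34990124, -0.08848654]), 'dq': array([-0.00132297, -0.00120393, -0.00244851, -0.00240232, -0.00042772,
       -0.00065487, -0.00236157]), 'joint_torque': array([ 1.34620415e-03, -6.24541426e+01,  2.45602144e-02, -3.90716600e+01,
       -6.14948873e-02,  3.66137666e-02,  6.05639980e-05]), 'eef_pos': array([187.43954431, 595.85609986, 221.817638  ]), 'tcp_rot': array([-7.26994921e-05,  1.51778065e-01,  9.88414382e-01, -6.50578762e-04]), 'wrist_force': array([ 0.47171796, -0.61314847, -0.32930712]), 'ft_torque': array([-0.02073709, -0.00644036,  0.01207171]), 'grip_force': 0.0, 'gripper_width': 1.002631778845351} -18.700000000000003
```

View pics/scene0.png

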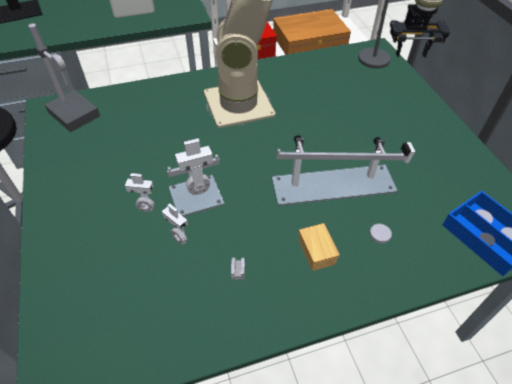

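View pics/top0.png

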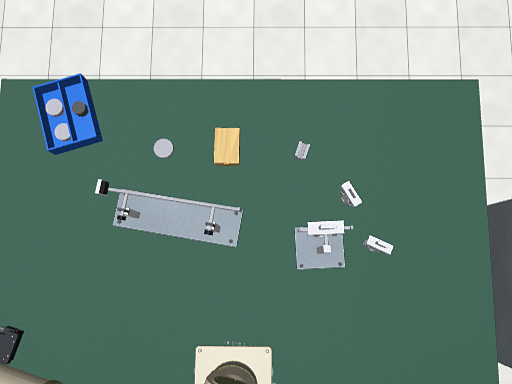

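Candidates for the hanger are scene (195,160) / top (326,227), on the stand, and two small ones lying on the bench: scene (139,187) / top (379,244) and scene (176,218) / top (350,193). The largest is the one on the stand. I'll check that in a close crop.

Run:
```python
from h import *
s=cv2.imread('pics/scene0.png');t=cv2.imread('pics/top0.png')
a=cv2.resize(s[125:275,120:420],None,fx=2.4,fy=2.4,interpolation=cv2.INTER_CUBIC)
b=cv2.resize(t[175:275,95:395],None,fx=2.4,fy=2.4,interpolation=cv2.INTER_CUBIC)
cv2.imwrite('pics/crop0.png',np.vstack([a,b]))
# bright stuff in top view
for f,(y0,y1,x0,x1) in (('top0',(175,275,95,400)),('scene0',(125,250,120,420))):
    im=cv2.imread(f'pics/{f}.png'); g=im.min(2)
    m=np.zeros_like(g);m[y0:y1,x0:x1]=(g[y0:y1,x0:x1]>185)*255
    n,l,st,c=cv2.connectedComponentsWithStats(m)
    for i in range(1,n):
        if st[i,4]>25: print(f,st[i],c[i].round(1),cv2.minAreaRect(np.argwhere(l==i)[:,::-1].astype(np.float32)))
```

```text
top0 [ 95 179   7  14  52] [ 97.9 185.6] ((97.92352294921875, 185.5941162109375), (3.579352855682373, 13.775084495544434), 12.52880573272705)
top0 [342 181  20  25 187] [351.3 193.4] ((351.2865295410156, 193.2584228515625), (25.121952056884766, 8.69198226928711), 57.9946174621582)
top0 [109 188 130  22 249] [171.9 198.4] ((173.54055786132812, 198.24325561523438), (130.69664001464844, 2.7033512592315674), 8.972625732421875)
top0 [122 194   5  14  30] [124.1 200.7] ((124.09615325927734, 200.51922607421875), (1.9611613750457764, 13.532013893127441), 11.309932708740234)
top0 [209 207   5  15  36] [211.2 214.2] ((211.28846740722656, 214.0576934814453), (2.1572775840759277, 14.512594223022461), 11.309932708740234)
top0 [300 220  50  33 537] [325.4 229.9] ((325.99945068359375, 228.47677612304688), (38.27207946777344, 35.34577941894531), 43.66777801513672)
top0 [367 235  26  19 211] [379.7 244.2] ((379.62371826171875, 244.22169494628906), (26.094396591186523, 9.036581039428711), 23.96249008178711)
scene0 [184 139  15   5  38] [191.4 141.1] ((191.058837890625, 141.23532104492188), (2.425356149673462, 14.55213737487793), 75.96376037597656)
scene0 [176 147  36  16 237] [193.  154.7] ((193.3529510498047, 153.91175842285156), (8.731282234191895, 35.16766357421875), 75.96376037597656)
scene0 [126 179  26   9 127] [138.3 183.7] ((138.42079162597656, 183.29208374023438), (24.975435256958008, 6.865756511688232), 5.710593223571777)
scene0 [163 207  23  18 142] [174.4 216.6] ((173.9512481689453, 215.06097412109375), (23.426063537597656, 9.214252471923828), 38.65980911254883)
scene0 [372 225  19  15 217] [380.6 232. ] ((381.0, 232.0), (14.0, 18.0), 90.0)
```

View pics/crop0.png

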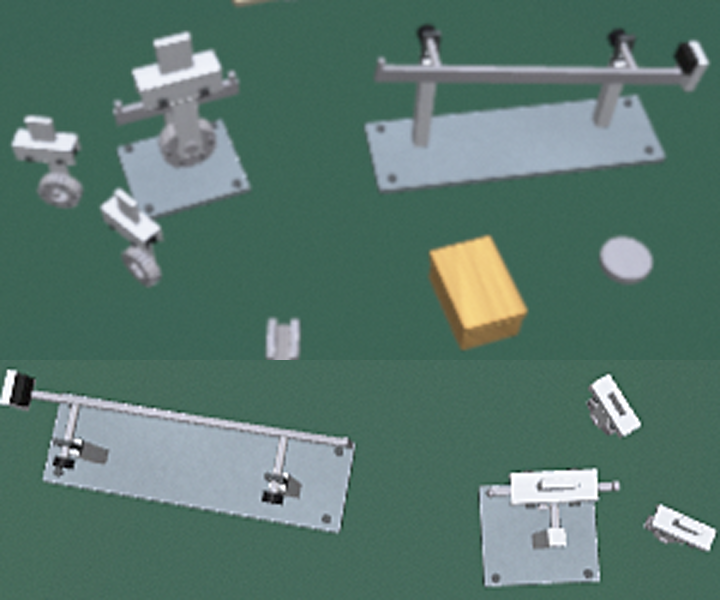

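The crop confirms it: the hanger on the stand is clearly the largest. Its lug is at scene (192.5,147) / top (327.5,228), with the strap toward world +x. The rail's stop is toward world +y, its posts are on the -x side, and its upper end is at top (241,208).

Run:
```python
from h import *
t=cv2.imread('pics/top0.png').min(2).astype(int);s=cv2.imread('pics/scene0.png').min(2).astype(int)
for c in (150,160,170,190,200,230): print('top',c,[(y) for y in (int(198.2+(c-173.5)*.155)-6,)],t[int(198.2+(c-173.5)*.155)-6:,c][:13])
for c in (285,310,330,345,365): print('sc',c,s[148:165,c])
print('lug top rows 222-234 cols 316-340');print(t[219:236,314:342])
print('lug scene');print(s[136:168,178:208])
p,e=tri('scene0',(192.5,147),'top0',(327.5,228));print(p,e)
```

```text
top 150 [188] [ 70  72  70  71  61  69 184 207 181 124 148 161 161]
top 160 [190] [ 69  70  72  71  56 137 196 210 132 146 164 163 162]
top 170 [191] [ 73  67  69  73  68  48 189 205 209 126 150 167 165]
top 190 [194] [ 69  69  69  70  68  57 145 200 206 124 141 162 160]
top 200 [196] [ 68  71  68  71  65  84 193 208 183 143 152 162 159]
top 230 [200] [ 68  69  71  69  70  58 149 194 199 128 144 156 156]
sc 285 [ 61  62  63  82 137 169 136 108 102 103  94  78  63  61  60  63  60]
sc 310 [ 61  64  62  71 131 180 155 112 106 105 102  85  63  61  62  63  62]
sc 330 [ 60  60  62  67 113 168 165 116 106 107 106  92  66  61  62  61  61]
sc 345 [ 62  61  60  70 114 169 172 127 110 107 105  94  65  63  64  62  61]
sc 365 [ 63  60  62  64  98 152 176 139 109 105 106  95  72  64  61  60  62]
lug top rows 222-234 cols 316-340
[[ 70  66  67  70  68  65  67  69  67  63  65  63  65  61  67  64  65  65
   64  62  69  60  58  59  58  55  57  50]
 [ 68  65  61  57  58  54  53  46  46  49  48  45  45  41  42  42  43  23
   49 100  99  81  61  81 126 135 132 138]
 [103  75  94 123 135 135 141 210 212 1
[... 5090 characters left out ...]
71  82 116]
 [136 141 138 143 140 134 136 134 137 138 138 137 139 138 138 138 137 137
  137 137 134 134 135 133 120  88  61  56  62 101]
 [107 128 134 139 137 137 136 136 137 135 137 137 137 135 136 137 136 134
  135 136 137 137 138 142 129  91  61  62  68  92]
 [ 88 120 134 136 137 137 139 134 128 122 123 124 131 135 135 136 137 139
  136 138 154 154 142 138 115  84  76  87  93 100]
 [ 88 120 135 138 137 137 136 122 104  91  87  98 123 136 135 137 148 153
  141 135 161 166 144 123 104  97 100 105 102  98]
 [128 137 136 135 133 135 131 114  84  63  59  81 117 150 147 132 153 163
  145 126 134 144 141 133 115 102  99  94  88  80]]
[ 459.72975592 -257.47602952  260.17161555] 1.7696430753023653
```

```bash
cat > rail.py <<'E'
from h import *
S=[(285,152.8),(310,153.07),(330,153.3),(345,153.45),(365,153.7)]
Tp=[(150,195.0),(160,196.5),(170,198.0),(190,201.2),(200,202.9),(230,207.2)]
st=np.polyfit(*zip(*S),1);tt=np.polyfit(*zip(*Tp),1)
def pt(c,oy=0.):
    o,p1=ray('scene0',280,np.polyval(st,280)+oy);_,p2=ray('scene0',380,np.polyval(st,380)+oy)
    n=np.cross(p1,p2);q,d=ray('top0',c,np.polyval(tt,c)+oy);return q+d*(n@(o-q))/(n@d)
E
python3 - <<'E'
from rail import *
for oy in(0,.5):
    a,b=pt(150,oy),pt(230,oy);d=(b-a);print(a,b,'slope',d[2]/np.hypot(*d[:2]),'yaw',np.arctan2(-d[0],d[1])+0)
print('resid',np.polyval(tt,[x for x,_ in Tp])-[y for _,y in Tp])
# stop face / upper bar end in top view -> range along bar
a=pt(150);b=pt(230);d=(b-a)/np.linalg.norm(b-a)
for c in(108,112,239,241): print(c,pt(c))
for P in(pt(239),pt(112)):print(proj('scene0',P))
# bench stand bar yaw & lug
print('lug top',onz('scene0',191,141.3,285),onz('top0',327.5,226.0,285))
L=onz('scene0',183.8,143.6,285),onz('scene0',197.8,139.9,285);print(L)
for z,c in((230,((184,145.6),(198.7,141.9))),):pass
print('cheek front top edge yaw', onz('scene0',178,150,237),onz('scene0',212,146,237))
for u,v in((490,493-360),(617,486-360)):print('bar end',onz('top0',95+u/2.4,175+v/2.4,200))
E
```

```text
[555.55078588 231.13426734 180.27290399] [517.57300434   0.98579901 216.05358874] slope 0.15339343499752006 yaw 2.9780521427985565
[554.57919567 231.90394716 177.01508688] [516.54739736   1.2084374  213.00272148] slope 0.15391868111004073 yaw 2.978205127049118
resid [ 5.68434189e-14  4.00000000e-02  8.00000000e-02 -4.00000000e-02
 -2.00000000e-01  1.20000000e-01]
108 [576.58769896 358.61968456 160.45302182]
112 [574.54986128 346.27022119 162.37296619]
239 [513.46264431 -23.9233196  219.92615555]
241 [512.55351161 -29.43273825 220.78269296]
(np.float64(278.510983586205), np.float64(152.72201180347912))
(np.float64(398.79120827667293), np.float64(154.06644951078962))
lug top [ 463.31212572 -258.66282419  285.        ] [ 462.87467924 -255.22390553  285.        ]
(array([ 466.32676563, -278.84603122,  285.        ]), array([ 463.3899471 , -240.07410489,  285.        ]))
cheek front top edge yaw [ 435.55494286 -295.01806348  237.        ] [ 448.20363573 -200.73288212  237.        ]
bar end [ 456.79121908 -188.54397268  200.        ]
bar end [ 465.65720631 -333.27883243  200.        ]
```

Cross-checks hold: the lug height is 260 against 261 expected, and the rail slope is 0.153 against tan 0.15 = 0.151. Now I'll approach.

```bash
python3 -m pendant '[{"tx":0.8,"ty":-0.9,"tz":0.6,"roll":-0.2},{"tx":0.8,"ty":-0.9,"tz":0.6,"roll":-0.2},{"tx":0.8,"ty":-0.9,"tz":0.6,"roll":-0.2},{"tx":0.8,"ty":-0.9,"tz":0.6,"roll":-0.2},{"tx":0.8,"ty":-0.9,"tz":0.6,"roll":-0.2},{"tx":0.8,"ty":-0.9,"tz":0.6,"roll":-0.2},{"tx":0.8,"ty":-0.9,"tz":0.6,"roll":-0.2}]'
python3 -m pendant '[{"tx":0.2,"ty":-1,"roll":-0.182},{"tx":0.2,"ty":-1,"roll":-0.182},{"tx":0.2,"ty":-1,"roll":-0.182},{"tx":0.2,"ty":-1,"roll":-0.182},{"tx":0.2,"ty":-1,"roll":-0.182},{"tx":0.2,"ty":-1,"roll":-0.182}]'
python3 -m pendant '[{"tx":0.1,"ty":-1},{"tx":0.1,"ty":-1},{"tx":0.1,"ty":-1},{"tx":0.1,"ty":-1},{"tx":0.1,"ty":-1},{"tx":0.1,"ty":-1}]'
```

```text
$[0]: bad value
$[0]: bad value
$[0]: bad value
```

```bash
python3 -m pendant '[{"tx":0.8,"ty":-0.9,"tz":0.6,"roll":-0.2,"grip":0},{"tx":0.8,"ty":-0.9,"tz":0.6,"roll":-0.2,"grip":0},{"tx":0.8,"ty":-0.9,"tz":0.6,"roll":-0.2,"grip":0},{"tx":0.8,"ty":-0.9,"tz":0.6,"roll":-0.2,"grip":0},{"tx":0.8,"ty":-0.9,"tz":0.6,"roll":-0.2,"grip":0},{"tx":0.8,"ty":-0.9,"tz":0.6,"roll":-0.2,"grip":0},{"tx":0.8,"ty":-0.9,"tz":0.6,"roll":-0.2,"grip":0}]' 10
```

```text
clock: 0.98
eef_pos: [388.8, 370.0, 373.2]
tcp_rot: [0.0, 0.451, 0.892, 0.001]
wrist_force: [-1.0, 1.0, -0.3]
gripper_width: 1.0
grip_force: 0.0
```

```bash
python3 -m pendant '[{"tx":0.2,"ty":-1,"tz":0,"roll":-0.182,"grip":0},{"tx":0.2,"ty":-1,"tz":0,"roll":-0.182,"grip":0},{"tx":0.2,"ty":-1,"tz":0,"roll":-0.182,"grip":0},{"tx":0.2,"ty":-1,"tz":0,"roll":-0.182,"grip":0},{"tx":0.2,"ty":-1,"tz":0,"roll":-0.182,"grip":0}]'
python3 -m pendant '[{"tx":0.1,"ty":-1,"tz":0,"roll":0,"grip":0},{"tx":0.1,"ty":-1,"tz":0,"roll":0,"grip":0},{"tx":0.1,"ty":-1,"tz":0,"roll":0,"grip":0},{"tx":0.1,"ty":-1,"tz":0,"roll":0,"grip":0},{"tx":0.1,"ty":-1,"tz":0,"roll":0,"grip":0}]'
python3 -m pendant '[{"tx":0,"ty":-0.52,"tz":-0.12,"roll":0,"grip":0},{"tx":0,"ty":-0.52,"tz":-0.12,"roll":0,"grip":0},{"tx":0,"ty":-0.52,"tz":-0.12,"roll":0,"grip":0},{"tx":0,"ty":-0.52,"tz":-0.12,"roll":0,"grip":0}]'
python3 - <<'E'
from h import *
q=r.sense()['tcp_rot'];a=2*np.arctan2(q[2],q[1])-np.pi/2;print('tool y angle',a)
E
```

```text
clock: 1.6
eef_pos: [437.8, 118.2, 372.3]
tcp_rot: [-0.0, 0.685, 0.728, 0.0]
wrist_force: [-0.6, 1.4, -0.1]
gripper_width: 1.004
grip_force: 0.0
clock: 2.22
eef_pos: [462.4, -131.4, 372.1]
tcp_rot: [0.0, 0.685, 0.728, -0.0]
wrist_force: [0.3, 1.3, -0.0]
gripper_width: 0.999
grip_force: 0.0
clock: 2.72
eef_pos: [463.5, -256.7, 341.7]
tcp_rot: [-0.001, 0.683, 0.731, -0.0]
wrist_force: [-0.4, 0.1, -0.5]
gripper_width: 1.001
grip_force: 0.0
tool y angle 0.06785204282219559
```

```bash
python3 -m pendant '[{"tx":0,"ty":0,"tz":-0.2,"roll":0,"grip":0},{"tx":0,"ty":0,"tz":-0.3,"roll":0,"grip":0.3},{"tx":0,"ty":0,"tz":-0.386,"roll":0,"grip":0.5},{"tx":0,"ty":0,"tz":-0.386,"roll":0,"grip":0.6},{"tx":0,"ty":0,"tz":-0.386,"roll":0,"grip":0.6}]'
python3 - <<'E'
from h import *
shot('scene','s1');shot('top','t1')
a=cv2.resize(cv2.imread('pics/s1.png')[95:215,140:260],None,fx=5,fy=5,interpolation=cv2.INTER_CUBIC)
cv2.imwrite('pics/c1.png',a);print(r.sense()['eef_pos'],r.sense()['gripper_width'])
E
```

```text
clock: 3.35
eef_pos: [463.6, -257.5, 247.0]
tcp_rot: [0.0, 0.683, 0.731, 0.001]
wrist_force: [0.0, -0.2, 0.6]
gripper_width: 0.631
grip_force: 0.0
[ 463.35061072 -258.28254745  247.08567887] 0.5390075038525741
```

View pics/c1.png

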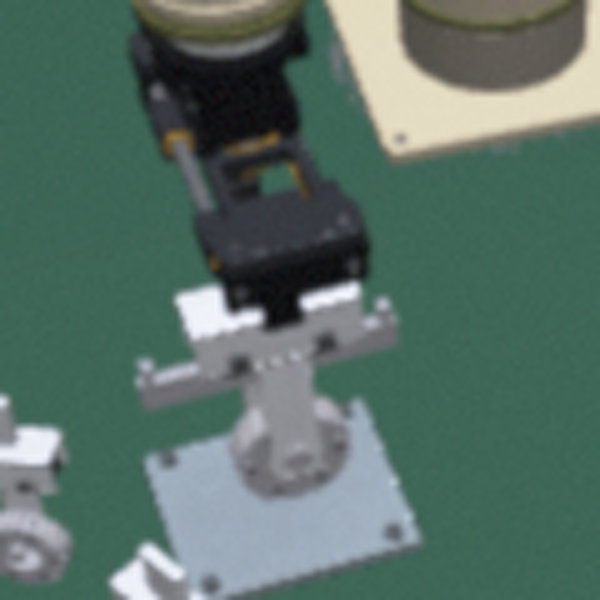

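The fingers straddle the lug and are centred on it in y: finger at crop x 282, strap at about 283. Next I close lightly and check the side force.

```bash
python3 -m pendant '[{"tx":0,"ty":0,"tz":0,"roll":0,"grip":0.8},{"tx":0,"ty":0,"tz":0,"roll":0,"grip":1},{"tx":0,"ty":0,"tz":0,"roll":0,"grip":1},{"tx":0,"ty":0,"tz":0,"roll":0,"grip":1},{"tx":0,"ty":0,"tz":0,"roll":0,"grip":1}]' 6
python3 - <<'E'
from h import *
s=r.sense();print(s['wrist_force'],s['ft_torque'],s['eef_pos'])
E
```

```text
clock: 4.08
eef_pos: [462.3, -258.9, 246.1]
tcp_rot: [-0.0, 0.684, 0.73, -0.0]
wrist_force: [-1.4, 0.6, 1.9]
gripper_width: 0.117
grip_force: 6.0
[-1.42460185  0.58107271  1.90794717] [-0.14088179  0.5427082   0.01468946] [ 462.27853893 -258.90919349  246.06797006]
```

```bash
python3 -m pendant '[{"tx":0,"ty":0,"tz":0,"roll":0,"grip":1},{"tx":0,"ty":0,"tz":0,"roll":0,"grip":1},{"tx":0,"ty":0,"tz":0,"roll":0,"grip":1}]' 55
python3 -m pendant '[{"tx":0,"ty":0,"tz":0.02,"roll":0,"grip":1},{"tx":0,"ty":0,"tz":0.04,"roll":0,"grip":1},{"tx":0,"ty":0,"tz":0.06,"roll":0,"grip":1},{"tx":0,"ty":0,"tz":0.07,"roll":0,"grip":1},{"tx":0,"ty":0,"tz":0.07,"roll":0,"grip":1},{"tx":0,"ty":0,"tz":0.07,"roll":0,"grip":1}]'
python3 - <<'E'
from h import *
s=r.sense();print(s['wrist_force'],s['ft_torque'],s['eef_pos'])
E
```

```text
clock: 4.45
eef_pos: [462.4, -258.9, 246.1]
tcp_rot: [-0.0, 0.683, 0.73, -0.0]
wrist_force: [-1.5, -1.5, 1.9]
gripper_width: 0.113
grip_force: 55.0
clock: 5.2
eef_pos: [462.5, -258.7, 263.4]
tcp_rot: [-0.0, 0.683, 0.73, -0.0]
wrist_force: [-0.1, 0.7, -8.3]
gripper_width: 0.113
grip_force: 55.0
[-0.0525704   0.6947612  -8.26265377] [-0.09271198  0.09515549 -0.03889881] [ 462.46554897 -258.73712277  263.40514262]
```

Weight is about 8.3 N. Next: side-step to the stand's +x, raise, carry to the rail's free side and turn.

```bash
python3 -m pendant '[{"tx":0.1,"ty":0.007,"tz":0,"roll":0,"grip":1},{"tx":0.2,"ty":0.013,"tz":0,"roll":0,"grip":1},{"tx":0.28,"ty":0.018,"tz":0,"roll":0,"grip":1},{"tx":0.28,"ty":0.018,"tz":0,"roll":0,"grip":1},{"tx":0.28,"ty":0.018,"tz":0.08,"roll":0,"grip":1},{"tx":0.32,"ty":0.1,"tz":0.2,"roll":0,"grip":1},{"tx":0.36,"ty":0.28,"tz":0.2,"roll":-0.02,"grip":1},{"tx":0.4,"ty":0.46,"tz":0.2,"roll":-0.0337,"grip":1},{"tx":0.44,"ty":0.64,"tz":0.2,"roll":-0.0537,"grip":1},{"tx":0.49,"ty":0.8,"tz":0.2,"roll":-0.0737,"grip":1},{"tx":0.49,"ty":0.9,"tz":0.2,"roll":-0.0737,"grip":1},{"tx":0.49,"ty":0.9,"tz":0.2,"roll":-0.0737,"grip":1}]'
python3 -m pendant '[{"tx":0,"ty":0.15,"tz":0,"roll":0,"grip":1},{"tx":0,"ty":0.295,"tz":-0.06,"roll":0,"grip":1},{"tx":0,"ty":0.295,"tz":-0.14,"roll":0,"grip":1},{"tx":0,"ty":0.295,"tz":-0.14,"roll":0,"grip":1},{"tx":0,"ty":0.295,"tz":-0.14,"roll":0,"grip":1}]'
python3 - <<'E'
from h import *
s=r.sense();q=s['tcp_rot'];print(s['wrist_force'],s['ft_torque'],s['eef_pos'],2*np.arctan2(q[2],q[1])-np.pi/2)
shot('scene','s2');shot('top','t2')
a=cv2.resize(cv2.imread('pics/s2.png')[80:230,250:420],None,fx=4,fy=4,interpolation=cv2.INTER_CUBIC)
cv2.imwrite('pics/c2.png',a[:600])
E
```

```text
clock: 6.7
eef_pos: [584.8, -31.0, 313.1]
tcp_rot: [-0.001, 0.762, 0.648, -0.0]
wrist_force: [-0.1, 0.4, -8.0]
gripper_width: 0.112
grip_force: 55.0
clock: 7.32
eef_pos: [585.2, 38.4, 279.5]
tcp_rot: [0.0, 0.764, 0.645, 0.0]
wrist_force: [0.9, -0.1, -6.7]
gripper_width: 0.106
grip_force: 55.0
[ 0.90317124 -0.09035381 -6.69899425] [-0.12658472  0.11949436  0.02833087] [585.22116818  38.41712443 279.52369051] -0.1677140188689381
```

View pics/c2.png

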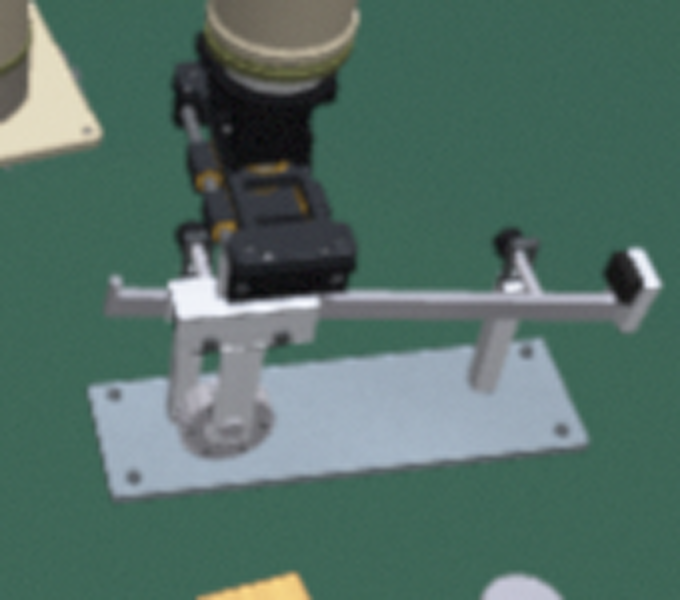

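The hanger is on the free side at crop (240,370), the bar behind it. It is level, with clearance above and below the bar, so I move in over it.

```bash
python3 -m pendant '[{"tx":-0.04,"ty":0.007,"tz":0,"roll":0.0012,"grip":1},{"tx":-0.1,"ty":0.017,"tz":0,"roll":0.0012,"grip":1},{"tx":-0.16,"ty":0.026,"tz":0,"roll":0.0012,"grip":1},{"tx":-0.21,"ty":0.035,"tz":0,"roll":0.0012,"grip":1},{"tx":-0.241,"ty":0.04,"tz":0,"roll":0.0012,"grip":1},{"tx":-0.241,"ty":0.04,"tz":0,"roll":0.0012,"grip":1},{"tx":-0.241,"ty":0.04,"tz":0,"roll":0.0012,"grip":1},{"tx":-0.241,"ty":0.04,"tz":0,"roll":0.0012,"grip":1}]'
python3 - <<'E'
from h import *
s=r.sense();q=s['tcp_rot'];print(s['wrist_force'],s['ft_torque'],s['eef_pos'],2*np.arctan2(q[2],q[1])-np.pi/2)
shot('scene','s3');shot('top','t3')
a=cv2.resize(cv2.imread('pics/s3.png')[110:210,260:360],None,fx=5,fy=5,interpolation=cv2.INTER_CUBIC)
b=cv2.resize(cv2.imread('pics/t3.png')[170:250,170:270],None,fx=5,fy=5,interpolation=cv2.INTER_CUBIC)
c=np.zeros((500,250,3),np.uint8);cv2.imwrite('pics/c3.png',cv2.resize(np.hstack([a,np.vstack([b,np.zeros((100,500,3),np.uint8)])]),None,fx=.8,fy=.8))
E
```

```text
clock: 8.43
eef_pos: [525.1, 49.8, 278.6]
tcp_rot: [0.0, 0.762, 0.647, -0.0]
wrist_force: [1.0, 0.1, -7.4]
gripper_width: 0.111
grip_force: 55.0
[ 1.00483266  0.1109464  -7.37406559] [-0.11781817  0.04648896  0.03462855] [525.08109128  49.77852541 278.55048336] -0.16219806827965
```

View pics/c3.png

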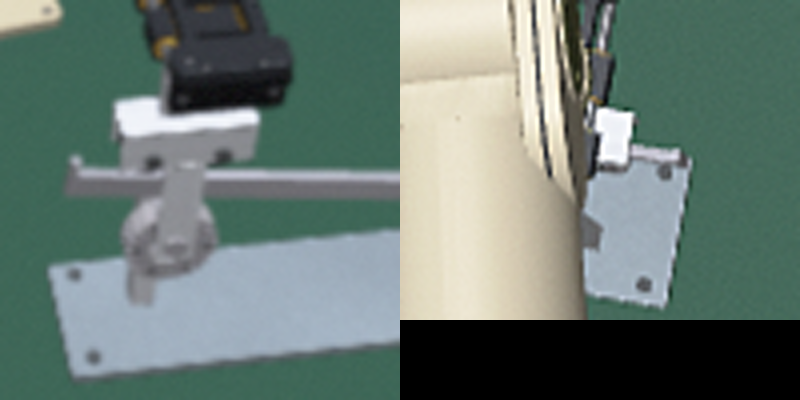

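The hanger is over the bar: bar at crop (300,183) left, strap in front of it, flange below. I lower slowly with a reduced grip.

```bash
python3 -m pendant '[{"tx":0,"ty":0,"tz":-0.01,"roll":0,"grip":1},{"tx":0,"ty":0,"tz":-0.02,"roll":0,"grip":1},{"tx":0,"ty":0,"tz":-0.03,"roll":0,"grip":1},{"tx":0,"ty":0,"tz":-0.036,"roll":0,"grip":1},{"tx":0,"ty":0,"tz":-0.036,"roll":0,"grip":1}]' 20 | egrep 'eef|force'
python3 -m pendant '[{"tx":0,"ty":0,"tz":-0.003,"roll":0,"grip":1},{"tx":0,"ty":0,"tz":-0.006,"roll":0,"grip":1},{"tx":0,"ty":0,"tz":-0.006,"roll":0,"grip":1}]' | egrep 'eef|wrist'
```

```text
eef_pos: [524.7, 50.0, 269.5]
wrist_force: [-0.5, -0.7, -7.6]
grip_force: 20.0
eef_pos: [524.8, 50.0, 268.1]
wrist_force: [0.7, -0.1, -6.5]
```

```bash
python3 -m pendant '[{"tx":0,"ty":0,"tz":-0.003,"roll":0,"grip":1},{"tx":0,"ty":0,"tz":-0.006,"roll":0,"grip":1},{"tx":0,"ty":0,"tz":-0.006,"roll":0,"grip":1}]' | egrep 'eef|wrist'
```

```text
eef_pos: [524.8, 50.0, 266.5]
wrist_force: [0.5, 0.1, -8.4]
```

```bash
python3 -m pendant '[{"tx":0,"ty":0,"tz":-0.003,"roll":0,"grip":1},{"tx":0,"ty":0,"tz":-0.006,"roll":0,"grip":1},{"tx":0,"ty":0,"tz":-0.006,"roll":0,"grip":1}]' | egrep 'eef|wrist'
python3 - <<'E'
from h import *
s=r.sense();print(s['wrist_force'],s['ft_torque'],s['eef_pos'])
E
```

```text
eef_pos: [524.8, 50.0, 265.1]
wrist_force: [-0.7, -0.3, -7.8]
[-0.74735362 -0.31296729 -7.76177658] [-0.1224505   0.07822223 -0.00282523] [524.78177351  49.98940827 265.05014876]
```

```bash
python3 -m pendant '[{"tx":0,"ty":0,"tz":-0.002,"roll":0,"grip":1},{"tx":0,"ty":0,"tz":-0.004,"roll":0,"grip":1},{"tx":0,"ty":0,"tz":-0.004,"roll":0,"grip":1}]' | egrep 'eef|wrist'
python3 - <<'E'
from h import *
s=r.sense();print(s['wrist_force'],s['ft_torque'],s['eef_pos'])
E
```

```text
eef_pos: [524.8, 50.0, 264.0]
wrist_force: [0.3, 0.1, -7.8]
[ 0.28855741  0.10525962 -7.77415801] [-0.10695373  0.05199872 -0.02077674] [524.76816005  49.98267972 264.02833832]
```

```bash
python3 -m pendant '[{"tx":0,"ty":0,"tz":-0.002,"roll":0,"grip":1},{"tx":0,"ty":0,"tz":-0.004,"roll":0,"grip":1},{"tx":0,"ty":0,"tz":-0.004,"roll":0,"grip":1}]' | egrep 'eef|wrist'
python3 - <<'E'
from h import *
s=r.sense();print(s['wrist_force'],s['ft_torque'],s['eef_pos'])
E
```

```text
eef_pos: [524.8, 50.0, 263.0]
wrist_force: [-0.7, 1.1, -8.1]
[-0.71375221  1.10022858 -8.08708704] [-0.15119509  0.05958639 -0.00029871] [524.78178442  49.95327673 263.03616141]
```

```bash
python3 -m pendant '[{"tx":0,"ty":0,"tz":-0.002,"roll":0,"grip":1},{"tx":0,"ty":0,"tz":-0.004,"roll":0,"grip":1},{"tx":0,"ty":0,"tz":-0.004,"roll":0,"grip":1}]' | egrep 'eef|wrist'
python3 - <<'E'
from h import *
s=r.sense();print(s['wrist_force'],s['ft_torque'],s['eef_pos'])
E
```

```text
eef_pos: [524.7, 50.0, 262.0]
wrist_force: [0.1, 0.2, -8.4]
[ 0.05879548  0.19982706 -8.38293946] [-0.02661508  0.18194379 -0.00107389] [524.72783736  50.0063542  261.99837618]
```

```bash
python3 -m pendant '[{"tx":0,"ty":0,"tz":-0.002,"roll":0,"grip":1},{"tx":0,"ty":0,"tz":-0.004,"roll":0,"grip":1},{"tx":0,"ty":0,"tz":-0.004,"roll":0,"grip":1}]' | egrep 'eef|wrist'
python3 - <<'E'
from h import *
s=r.sense();print(s['wrist_force'],s['ft_torque'],s['eef_pos'])
E
```

```text
eef_pos: [524.8, 50.1, 261.3]
wrist_force: [-2.4, 1.1, -4.2]
[-2.38686658  1.07923599 -4.24589783] [ 0.06334134  0.63780016 -0.06245855] [524.83764743  50.13819784 261.30832199]
```

```bash
python3 -m pendant '[{"tx":0,"ty":0,"tz":-0.002,"roll":0,"grip":1},{"tx":0,"ty":0,"tz":-0.004,"roll":0,"grip":1},{"tx":0,"ty":0,"tz":-0.004,"roll":0,"grip":1}]' | egrep 'eef|wrist'
python3 - <<'E'
from h import *
s=r.sense();print(s['wrist_force'],s['ft_torque'],s['eef_pos'])
E
```

```text
eef_pos: [525.1, 50.4, 260.9]
wrist_force: [-4.0, 2.1, 5.4]
[-4.03359017  2.1468195   5.43880399] [ 0.26732113  1.19893904 -0.10753203] [525.12097873  50.39157431 260.88826145]
```

Contact is at TCP z of about 261.7, which fits the tread height. I ease off a little and probe sideways for the groove walls.

```bash
python3 -m pendant '[{"tx":0,"ty":0,"tz":0.003,"roll":0,"grip":1},{"tx":-0.004,"ty":0.0007,"tz":0.003,"roll":0,"grip":1},{"tx":-0.004,"ty":0.0007,"tz":0.003,"roll":0,"grip":1}]' | egrep 'eef|wrist'
python3 - <<'E'
from h import *
s=r.sense();print(s['wrist_force'],s['ft_torque'],s['eef_pos'])
E
```

```text
eef_pos: [524.4, 50.0, 261.2]
wrist_force: [1.2, 0.6, 1.5]
[1.17521022 0.55354872 1.45661137] [ 0.05591989 -0.18899129  0.02810509] [524.39866698  50.04817754 261.15373143]
```

```bash
python3 -m pendant '[{"tx":-0.004,"ty":0.0007,"tz":0,"roll":0,"grip":1},{"tx":-0.008,"ty":0.0014,"tz":0,"roll":0,"grip":1},{"tx":-0.008,"ty":0.0014,"tz":0,"roll":0,"grip":1}]' | egrep 'eef|wrist'
python3 - <<'E'
from h import *
s=r.sense();print(s['wrist_force'],s['ft_torque'],s['eef_pos'])
E
```

```text
eef_pos: [521.9, 50.5, 261.1]
wrist_force: [2.0, 1.2, 4.0]
[2.01555815 1.19149305 3.99579584] [-0.09342802 -0.56020865  0.07377812] [521.94936783  50.45565828 261.05054953]
```

```bash
python3 -m pendant '[{"tx":-0.003,"ty":0.0005,"tz":0,"roll":0,"grip":1},{"tx":-0.006,"ty":0.001,"tz":0,"roll":0,"grip":1},{"tx":-0.006,"ty":0.001,"tz":0,"roll":0,"grip":1}]' | egrep 'eef|wrist'
python3 - <<'E'
from h import *
s=r.sense();print(s['wrist_force'],s['ft_torque'],s['eef_pos'])
E
```

```text
eef_pos: [521.0, 50.7, 261.1]
wrist_force: [6.3, 0.0, 0.7]
[6.26232651 0.00644034 0.72247101] [-0.17647318 -1.5364028   0.1111812 ] [520.95409365  50.65356039 261.07691758]
```

A wall is felt on the -x side near x=521. Now the other side.

```bash
python3 -m pendant '[{"tx":0.006,"ty":-0.001,"tz":0,"roll":0,"grip":1},{"tx":0.01,"ty":-0.0017,"tz":0,"roll":0,"grip":1},{"tx":0.01,"ty":-0.0017,"tz":0,"roll":0,"grip":1}]' | egrep 'eef|wrist'
python3 - <<'E'
from h import *
s=r.sense();print(s['wrist_force'],s['ft_torque'],s['eef_pos'])
E
```

```text
eef_pos: [522.1, 50.7, 260.8]
wrist_force: [-2.3, 3.0, 5.8]
[-2.28412962  2.98121645  5.83016606] [0.14953316 0.5521977  0.00378117] [522.10158886  50.72953924 260.8388548 ]
```

```bash
python3 -m pendant '[{"tx":0.003,"ty":-0.0005,"tz":0,"roll":0,"grip":1},{"tx":0.006,"ty":-0.001,"tz":0,"roll":0,"grip":1},{"tx":0.006,"ty":-0.001,"tz":0,"roll":0,"grip":1}]' | egrep 'eef|wrist'
python3 - <<'E'
from h import *
s=r.sense();print(s['wrist_force'],s['ft_torque'],s['eef_pos'])
E
```

```text
eef_pos: [523.4, 50.7, 260.8]
wrist_force: [-1.5, 2.7, 7.0]
[-1.52018775  2.66428151  6.96063314] [ 0.31154084  0.83155592 -0.08070759] [523.35719458  50.67324973 260.81293951]
```

```bash
python3 -m pendant '[{"tx":0.003,"ty":-0.0005,"tz":0.002,"roll":0,"grip":1},{"tx":0.006,"ty":-0.001,"tz":0.002,"roll":0,"grip":1},{"tx":0.006,"ty":-0.001,"tz":0.002,"roll":0,"grip":1}]' | egrep 'eef|wrist'
python3 - <<'E'
from h import *
s=r.sense();print(s['wrist_force'],s['ft_torque'],s['eef_pos'])
E
```

```text
eef_pos: [525.2, 50.0, 260.9]
wrist_force: [-4.0, 2.2, 2.1]
[-3.97031538  2.16730518  2.11056579] [ 0.39269838  1.12529583 -0.10682726] [525.18681782  49.97575633 260.94744902]
```

```bash
python3 -m pendant '[{"tx":0.003,"ty":-0.0005,"tz":0,"roll":0,"grip":1},{"tx":0.006,"ty":-0.001,"tz":0,"roll":0,"grip":1},{"tx":0.006,"ty":-0.001,"tz":0,"roll":0,"grip":1}]' | egrep 'eef|wrist'
python3 - <<'E'
from h import *
s=r.sense();print(s['wrist_force'],s['ft_torque'],s['eef_pos'])
E
```

```text
eef_pos: [526.1, 49.8, 260.8]
wrist_force: [-7.7, 3.0, 3.8]
[-7.68030252  2.99414463  3.83178373] [ 0.57684115  2.19314592 -0.20425034] [526.10657304  49.83631778 260.81188044]
```

Wall to wall is about 521.7 to 524.2, matching the 2.5 mm groove play, so the bar is in the groove. I centre at x of about 523 and loosen the grip a little so the hanger can pivot to the slope.

```bash
python3 -m pendant '[{"tx":-0.006,"ty":0.001,"tz":0.002,"roll":0,"grip":1},{"tx":-0.0125,"ty":0.002,"tz":0.002,"roll":0,"grip":1},{"tx":-0.0125,"ty":0.002,"tz":0.002,"roll":0,"grip":1}]' 10| egrep 'eef|wrist'
python3 -m pendant '[{"tx":0,"ty":0,"tz":-0.003,"roll":0,"grip":1},{"tx":0,"ty":0,"tz":-0.005,"roll":0,"grip":1},{"tx":0,"ty":0,"tz":-0.005,"roll":0,"grip":1}]' 8| egrep 'eef|wrist'
python3 - <<'E'
from h import *
s=r.sense();print(s['wrist_force'],s['ft_torque'],s['eef_pos'])
E
```

```text
eef_pos: [524.1, 49.7, 261.4]
wrist_force: [-0.5, 0.3, -6.4]
eef_pos: [524.3, 50.2, 260.8]
wrist_force: [-1.6, 1.7, -0.5]
[-1.55402867  1.6666601  -0.45332008] [ 0.07455716  0.38699636 -0.00645564] [524.30334396  50.24974055 260.79694087]
```

```bash
python3 -m pendant '[{"tx":-0.003,"ty":0.0005,"tz":0,"roll":0,"grip":1},{"tx":-0.005,"ty":0.001,"tz":-0.002,"roll":0,"grip":1},{"tx":-0.005,"ty":0.001,"tz":-0.004,"roll":0,"grip":1},{"tx":-0.005,"ty":0.001,"tz":-0.004,"roll":0,"grip":1}]' 6| egrep 'eef|wrist'
python3 - <<'E'
from h import *
s=r.sense();print(s['wrist_force'],s['ft_torque'],s['eef_pos'])
E
```

```text
eef_pos: [523.2, 50.3, 259.7]
wrist_force: [2.3, -0.0, 0.3]
[ 2.29074205 -0.03903473  0.26172192] [ 0.04672724 -0.51944911  0.0643588 ] [523.17483761  50.29172638 259.73807916]
```

It is pivoting: no force rise while lowering. I carry on until the low wheel touches.

```bash
python3 -m pendant '[{"tx":0,"ty":0,"tz":-0.002,"roll":0,"grip":1},{"tx":0,"ty":0,"tz":-0.004,"roll":0,"grip":1},{"tx":0,"ty":0,"tz":-0.004,"roll":0,"grip":1}]'| egrep 'eef|wrist'
python3 - <<'E'
from h import *
s=r.sense();print(s['wrist_force'],s['ft_torque'],s['eef_pos'])
E
```

```text
eef_pos: [523.0, 50.3, 258.6]
wrist_force: [3.6, 1.6, 1.1]
[3.64273685 1.64977708 1.12053165] [ 0.03102032 -0.67699505  0.0865924 ] [522.97158868  50.2552804  258.58175752]
```

```bash
python3 -m pendant '[{"tx":0,"ty":0,"tz":-0.001,"roll":0,"grip":1},{"tx":0,"ty":0,"tz":-0.002,"roll":0,"grip":1},{"tx":0,"ty":0,"tz":-0.002,"roll":0,"grip":1}]'| egrep 'eef|wrist'
python3 - <<'E'
from h import *
s=r.sense();print(s['wrist_force'],s['ft_torque'],s['eef_pos'])
shot('scene','s4')
a=cv2.resize(cv2.imread('pics/s4.png')[110:210,260:360],None,fx=6,fy=6,interpolation=cv2.INTER_CUBIC)
cv2.imwrite('pics/c4.png',a)
E
```

```text
eef_pos: [523.1, 50.4, 258.4]
wrist_force: [2.0, 1.4, 4.9]
[2.02016107 1.36976425 4.88527481] [ 0.03080967 -0.51621441  0.08424649] [523.11816368  50.3876153  258.4167314 ]
```

View pics/c4.png

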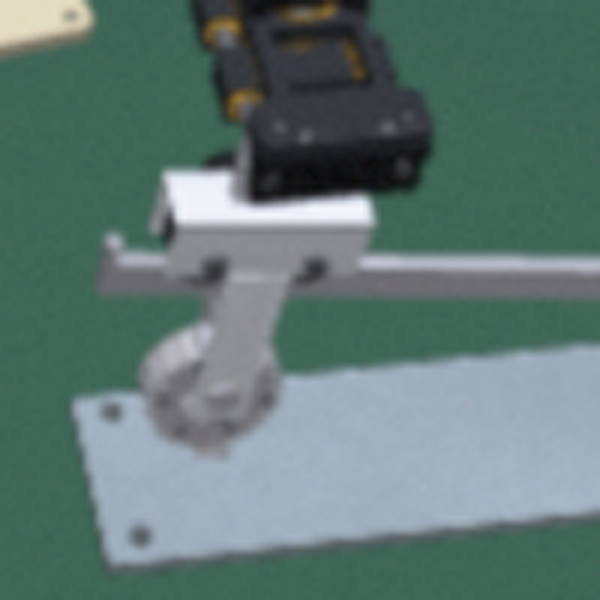

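Both wheels are down: the cheek's lower edge is parallel to the bar, crop (165,275) to (370,265), and the depth is as predicted. I relieve the load and open.

```bash
python3 -m pendant '[{"tx":0.002,"ty":0,"tz":0.0015,"roll":0,"grip":1},{"tx":0.002,"ty":0,"tz":0.0015,"roll":0,"grip":1}]'| egrep 'eef|wrist'
python3 -m pendant '[{"tx":0.002,"ty":0,"tz":0,"roll":0,"grip":0.8},{"tx":0.002,"ty":0,"tz":0,"roll":0,"grip":0.6},{"tx":0.002,"ty":0,"tz":0,"roll":0,"grip":0.5},{"tx":0.002,"ty":0,"tz":0.05,"roll":0,"grip":0.5},{"tx":0.002,"ty":0,"tz":0.15,"roll":0,"grip":0.5},{"tx":0.002,"ty":0,"tz":0.3,"roll":0,"grip":0.5},{"tx":0.002,"ty":0,"tz":0.5,"roll":0,"grip":0.5},{"tx":0.002,"ty":0,"tz":0.5,"roll":0,"grip":0.5},{"tx":-0.05,"ty":-0.2,"tz":0.5,"roll":0,"grip":0.5},{"tx":-0.05,"ty":-0.4,"tz":0.5,"roll":0,"grip":0.5},{"tx":-0.05,"ty":-0.6,"tz":0.5,"roll":0,"grip":0.5},{"tx":-0.05,"ty":-0.8,"tz":0.5,"roll":0,"grip":0.5}]'
python3 - <<'E'
from h import *
shot('scene','s5')
for i in range(99):
    pass
E
python3 -m pendant '[{"tx":0,"ty":0,"tz":0,"roll":0,"grip":0.5},{"tx":0,"ty":0,"tz":0,"roll":0,"grip":0.5},{"tx":0,"ty":0,"tz":0,"roll":0,"grip":0.5},{"tx":0,"ty":0,"tz":0,"roll":0,"grip":0.5},{"tx":0,"ty":0,"tz":0,"roll":0,"grip":0.5},{"tx":0,"ty":0,"tz":0,"roll":0,"grip":0.5},{"tx":0,"ty":0,"tz":0,"roll":0,"grip":0.5},{"tx":0,"ty":0,"tz":0,"roll":0,"grip":0.5},{"tx":0,"ty":0,"tz":0,"roll":0,"grip":0.5},{"tx":0,"ty":0,"tz":0,"roll":0,"grip":0.5},{"tx":0,"ty":0,"tz":0,"roll":0,"grip":0.5},{"tx":0,"ty":0,"tz":0,"roll":0,"grip":0.5}]' | grep clock
python3 - <<'E'
from h import *
shot('scene','s6')
a=[cv2.resize(cv2.imread(f'pics/{n}.png')[110:210,260:430],None,fx=4,fy=3,interpolation=cv2.INTER_CUBIC) for n in('s5','s6')]
cv2.imwrite('pics/c5.png',np.vstack(a))
E
```

```text
eef_pos: [523.4, 50.3, 258.5]
wrist_force: [1.3, 1.1, 3.5]
clock: 18.58
eef_pos: [510.5, -151.1, 383.6]
tcp_rot: [-0.0, 0.762, 0.648, 0.0]
wrist_force: [1.2, -0.9, 0.3]
gripper_width: 0.501
grip_force: 0.0
clock: 20.12
```

View pics/c5.png

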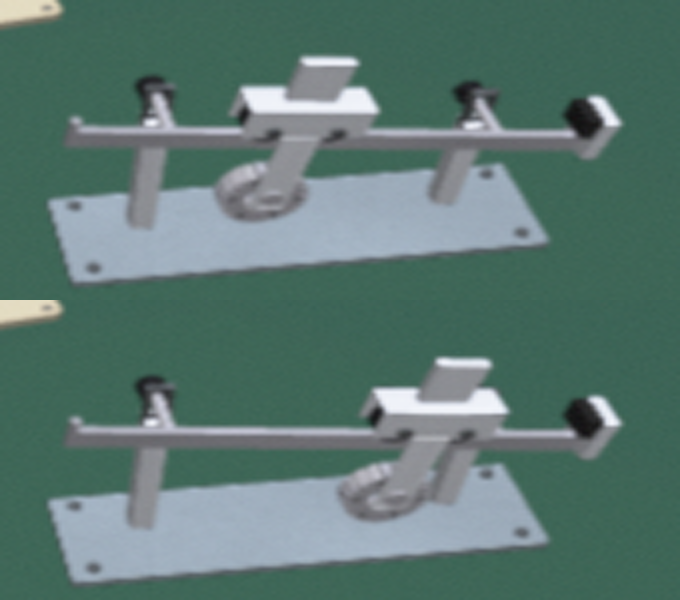

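It rolls freely and straight; the middle has gone from crop x 310 to 438 in 1.5 s. I'll wait until it settles.

```bash
python3 -m pendant '[{"tx":0,"ty":0,"tz":0,"roll":0,"grip":0.5},{"tx":0,"ty":0,"tz":0,"roll":0,"grip":0.5},{"tx":0,"ty":0,"tz":0,"roll":0,"grip":0.5},{"tx":0,"ty":0,"tz":0,"roll":0,"grip":0.5},{"tx":0,"ty":0,"tz":0,"roll":0,"grip":0.5},{"tx":0,"ty":0,"tz":0,"roll":0,"grip":0.5},{"tx":0,"ty":0,"tz":0,"roll":0,"grip":0.5},{"tx":0,"ty":0,"tz":0,"roll":0,"grip":0.5},{"tx":0,"ty":0,"tz":0,"roll":0,"grip":0.5},{"tx":0,"ty":0,"tz":0,"roll":0,"grip":0.5},{"tx":0,"ty":0,"tz":0,"roll":0,"grip":0.5},{"tx":0,"ty":0,"tz":0,"roll":0,"grip":0.5}]' | grep clock
python3 -m pendant '[{"tx":0,"ty":0,"tz":0,"roll":0,"grip":0.5},{"tx":0,"ty":0,"tz":0,"roll":0,"grip":0.5},{"tx":0,"ty":0,"tz":0,"roll":0,"grip":0.5},{"tx":0,"ty":0,"tz":0,"roll":0,"grip":0.5},{"tx":0,"ty":0,"tz":0,"roll":0,"grip":0.5},{"tx":0,"ty":0,"tz":0,"roll":0,"grip":0.5},{"tx":0,"ty":0,"tz":0,"roll":0,"grip":0.5},{"tx":0,"ty":0,"tz":0,"roll":0,"grip":0.5},{"tx":0,"ty":0,"tz":0,"roll":0,"grip":0.5},{"tx":0,"ty":0,"tz":0,"roll":0,"grip":0.5},{"tx":0,"ty":0,"tz":0,"roll":0,"grip":0.5},{"tx":0,"ty":0,"tz":0,"roll":0,"grip":0.5}]' | grep clock
python3 - <<'E'
from h import *
shot('scene','s7')
E
python3 -m pendant '[{"tx":0,"ty":0,"tz":0,"roll":0,"grip":0.5},{"tx":0,"ty":0,"tz":0,"roll":0,"grip":0.5},{"tx":0,"ty":0,"tz":0,"roll":0,"grip":0.5},{"tx":0,"ty":0,"tz":0,"roll":0,"grip":0.5},{"tx":0,"ty":0,"tz":0,"roll":0,"grip":0.5},{"tx":0,"ty":0,"tz":0,"roll":0,"grip":0.5},{"tx":0,"ty":0,"tz":0,"roll":0,"grip":0.5},{"tx":0,"ty":0,"tz":0,"roll":0,"grip":0.5},{"tx":0,"ty":0,"tz":0,"roll":0,"grip":0.5},{"tx":0,"ty":0,"tz":0,"roll":0,"grip":0.5},{"tx":0,"ty":0,"tz":0,"roll":0,"grip":0.5},{"tx":0,"ty":0,"tz":0,"roll":0,"grip":0.5}]' | grep clock
python3 - <<'E'
from h import *
shot('scene','s8')
a,b=[cv2.imread(f'pics/{n}.png')[110:210,260:430] for n in('s7','s8')]
print('maxdiff',cv2.absdiff(a,b).max())
cv2.imwrite('pics/c6.png',cv2.resize(b,None,fx=4,fy=4,interpolation=cv2.INTER_CUBIC))
E
```

```text
clock: 21.68
clock: 23.18
clock: 24.72
maxdiff 7
```

View pics/c6.png

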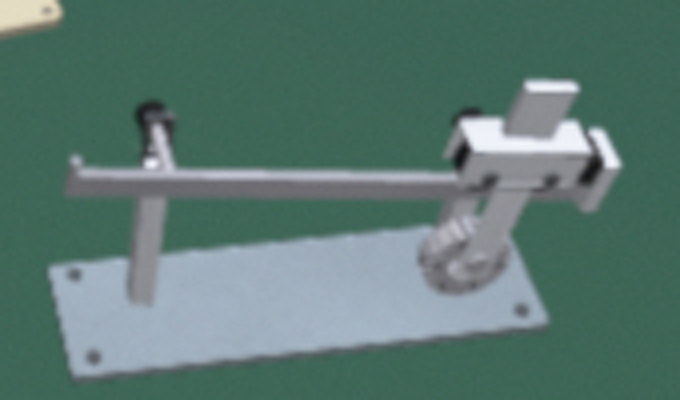

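The hanger rests against the stop at crop (592,155), parallel to the bar and not moving (image difference is noise only).

```bash
python3 -c "
from rig import r
print(r.job_done())"
```

```text
the job is handed in; nothing more can be done
None
```

The job is handed in after about 25 s: the hanger was set down by feel on the upper half of the rail, rolled down by itself, and is at rest against the end stop, hanging straight, with the arm clear of everything.

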